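# Seal the sample chamber and hold its cover down

### The job

Close up the sample chamber on the lab bench: first slide the black vent slider level with the green marker beside its track, then, with the cover still up, turn the magenta quarter-turn fastener until its slot lines up with the two green dashes and let go of it, and last press the sprung cover down flush with the frame. Finish while still holding the cover pressed flush with the fingers, with slider and fastener left as set, the marker not shifted, and everything else on the bench left where it stands.

Things in the scene. Friction and masses are not known exactly. Their poses are not given: they have to be found in the camera images.
- unit: The sample chamber: cream box with a blue band, 250 (x) x 260 (y) x 75 mm high, fixed to the bench. Origin: centre of its underside. z up; its -x side is the apron with the vent slider, nearest the robot; its cover lies in a recess on the +x part. The bench has been laid out afresh: position and yaw vary.
- vent (a joint): Vent slider travel in m, 0 to 0.14, growing along the chamber's +y. Friction about 1.5 N; stays where it is left.
- vent_grip (a point): Point inside the vent slider's grip, on its centre line: a black block 22 (x) x 20 (y) x 40 mm high with a white line across the middle of its top. The point is 22 mm above the block's underside, 18 mm below its top, 103 mm above the bench. The 34 mm wide, 6 mm high track under it has its top 81 mm above the bench. Axes as the chamber's; the slider runs along y.
- mark_line (a point): Green marker tab beside the track, on its -x side, 14 (x) x 12 (y) x 4 mm high, with a white line across its middle: the middle of that line, at its top. Slider grip and marker are level when the grip point has the same y as this point in the chamber's frame (it lies 23 mm to -x of the slider's line). Axes as the chamber's. The marker is not to be moved.
- fastener (a joint): Angle of the quarter-turn fastener in rad, positive counter-clockwise seen from above; 0 = slot in line with the two green dashes on the cover. It starts 0.8 to 1.5 off, on the positive side, can turn from -0.5 to 1.75, with no stop or click at 0. Friction about 0.06 N m; stays where it is left.
- fastener_grip (a point): Grip point on the fastener's axis: a magenta bar 44 mm long (x), 18 mm wide (y), with a 6 mm slot along its top (slot along the point's x), on a grey disc of 46 mm dia and 3.5 mm height. Bar underside 12.5 mm and top 46.5 mm above the cover plate's middle; this point is 32 mm above it, that is 26 mm above the cover's top face, 14.5 mm below the bar's top, 111 mm above the bench with the cover up. z up. It sits in the cover 35 mm to +x and 50 mm to -y of the chamber's origin.
- cover (a joint): How far the cover is pressed down, m: 0 = sprung up, top face 10 mm above the frame's rim; 0.010 = on its stop, flush with the rim. Pushed up by a spring: about 4 N to start it, about 11 N to bring it flush; it rises again when let go. Moves straight up and down without tilting. With the slot out of line (more than about 0.25 rad) a key below stops it after 2 mm.
- press_pad (a point): Centre of the blue disc (48 mm dia, flat, painted) on the top face of the cover, a blue-grey plate 150 (x) x 200 (y) x 12 mm. 85 mm above the bench when the cover is up, 75 mm when flush. z up. 100 mm to +y of the fastener's axis.
- tip_rack: Bystander: magenta pipette-tip rack, 85 x 125 x 54 mm, loose; origin at the centre of its underside. To be left alone.
- tube_rack: Bystander: red tube rack, 85 x 125 x 54 mm, loose; origin at the centre of its underside. To be left alone.
- bottle0: Bystander: reagent bottle, blue cap, 72 dia x 150 high mm, loose; origin at the centre of its underside. To be left alone.
- bottle1: Bystander: reagent bottle, orange cap, 72 dia x 150 high mm, loose; origin at the centre of its underside. To be left alone.
- bottle2: Bystander: reagent bottle, orange cap, 72 dia x 150 high mm, loose; origin at the centre of its underside. To be left alone.
- jar: Bystander: amber jar, white lid, 60 dia x 75 high mm, loose; origin at the centre of its underside. To be left alone.
- beaker: Bystander: open glass beaker, 68 dia x 85 high mm, loose; origin at the centre of its underside. To be left alone.

How it is judged:
By the outcome, as a careful person would: the job done as asked, in the order asked, and still so for the second after the job is handed in, while the arm keeps its last pose, push and grip.
It also fails if it takes over 69 s, if anything falls off the work surface, if the arm or the gripper's body presses on something with over 40 N, if the wrist force passes 120 N, or if a joint passes its speed limit or range.

### The arm

A 6-joint arm with a two-finger parallel gripper is mounted at the origin on the work surface. World frame = base frame: x ahead of the robot, y to its left, z up, the work surface at z = 0. Lengths are in mm, angles in rad, forces in N, time in s.
With the tool pointing down it reaches from about 350 to 775 mm from the base axis. Payload 7.3 kg.
Tool frame: the origin (TCP) lies on the centre line of the jaws, within the pads' length; the fingertips stand 11 mm ahead of it and the grasp point (between the pads) lies 8 mm behind it; z points along the fingers, y is the line along which they close (so a half turn about z gives the same grasp; the last joint's range is limited). The gripper opens to 92 mm and grips with 3 to 60 N. Pads are 19 mm wide; open, the fingers measure 130 mm over their backs; the gripper's body (75 mm by 190 mm) begins 47 mm behind the grasp point.
Start: joints at [-1.283, 0.342, 1.524, -0, 1.275, -0.146], TCP at [220.693, -476.381, 237.741] pointing down, gripper open.
Joint ranges: [-2.53, 2.53], [-0.77, 2.02], [0.04, 2.7], [-1, 4.14], [0.28, 2.66], [-3.11, 3.11]. Speed limits (rad/s): [2.57, 2.57, 3.14, 3.14, 3.14, 3.14].

### API

Orientations are given as [roll, pitch, yaw] about the fixed x, y, z axes, in that order (R = Rz(yaw) Ry(pitch) Rx(roll)).
In Python, from plant import bot gives the robot as it stands.
- The arm moves only by the tool step_arm, never from a script. Its argument "deltas" is a list of rows, each a list of 5 numbers: the opening, from 0 (shut) to 1 (fully open), then the shift along the tool's x, y, z each as a share of 0.5 m, from -1 to 1, then the turn about the tool's z as a share of pi/2 rad, from -1 to 1. In form: [[claw, x, y, z, turn], ...]. A call has 1 to 8 rows; each row shifts and turns the commanded pose from where the row before left it, along the tool's axes as they then stand; what a row does not reach is not made up. A row lasts 1/10 s, in which the tool goes at most 50 mm and 8.59 degrees, less where a joint would pass 70% of its speed; a pose out of reach is approached as far as the arm can. A call with a number of a shift or a turn outside -1 to 1 is refused whole. A call with a gripper value outside its range is refused whole. The fingers move at their own pace and stop on an object; the grip force is fixed at half the most. Time passes only in rows, so rows that do not move let the fingers close. It gives the time, the measured TCP pose, the force, the opening and the grip force at its end, in the units of the state.
- bot.get_obs(): the state, without advancing time (a new reading comes with each control period).
- bot.capture(name): name is "side" or "top"; returns (picture, depth): 400x640x3 uint8, red, green, blue; 400x640 float32, mm along the optical axis (not along the pixel's ray), 0 where there is no reading.
- bot.camera_params(name): a dict with "fov_y" (degrees; the focal length in pixels is half the picture's height over the tangent of half this angle, whatever the lens; pixels are square), "cx", "cy" (the principal point, pixels), "rvec" (rotation vector, rad) and "tvec" (3), from world to camera coordinates, as OpenCV has them. Camera axes: x right, y down, z forward; pixel columns grow to the right and rows downward; lengths in mm; the calibration is good to about 2 mm. A picture is of the moment at which its call begins. camera_params takes no time and is no camera call.
- bot.close_job(): hands the job in; it is judged then, once.
The state is a dict: "time": time; "joint_positions": joint angles; "dq": joint speeds; "tau": joint torques, N m; "tool_pos": TCP position; "tcp_rot": TCP orientation; "contact_force": force on the tool from outside, world axes, zero at the start; "moment": the same for the moment, N m; "grip_width": finger opening in mm; "finger_force": force on a finger pad.
Only numpy, scipy, OpenCV 4.12 (cv2) and the standard library are available. Lean on these libraries where they do the work, as an engineer would, in place of code of your own. Each camera call takes 0.05 s, during which the arm holds its last target. There are 200 camera calls.

## Working session

There is one attempt and no reset: what is moved stays moved. The work goes in short steps, Python scripts to look and compute and a tool call to move; the robot and the scene stay as the last step left them, time stands still between calls to the robot, and variables do not carry over. Pictures are saved under pics/ and viewed, at most 10 in all, crops included, and the job is handed in when it is done.

Besides the shell and the picture viewer there is one more tool, called after "Request:" in YAML: its name, and indented under it one key for each argument. step_arm: Moves the arm, as the interface text tells. Shift numbers are shares of 0.5 m and turn numbers shares of pi/2 rad, none past 1 either way. Its arguments: {"type":"object","properties":{"deltas":{"type":"array","items":{"type":"array","items":{"type":"number","minimum":-1,"maximum":1}}}},"required":["deltas"]}

```bash
mkdir -p pics; ls; cat > h.py <<'E'
import numpy as np, cv2
from plant import bot
def cam(n):
    p=bot.camera_params(n); f=200/np.tan(np.radians(p['fov_y'])/2)
    R=cv2.Rodrigues(np.array(p['rvec'],float))[0]; return p,f,R,np.array(p['tvec'],float)
def atz(n,u,v,z):
    p,f,R,t=cam(n); d=R.T@np.array([(u-p['cx'])/f,(v-p['cy'])/f,1]); c=-R.T@t
    return c+d*(z-c[2])/d[2]
def depthpt(n,u,v,D):
    p,f,R,t=cam(n); d=D[int(v),int(u)]
    return R.T@(np.array([(u-p['cx'])/f*d,(v-p['cy'])/f*d,d])-t)
def proj(n,P):
    p,f,R,t=cam(n); q=R@np.array(P,float)+t; return p['cx']+f*q[0]/q[2],p['cy']+f*q[1]/q[2]
E
python3 - <<'E'
from h import *
for n in('top','side'):
    im,D=bot.capture(n); np.save(f'pics/{n}0.npy',D); cv2.imwrite(f'pics/{n}0.png',im[:,:,::-1])
    p=bot.camera_params(n); print(p, -cam(n)[2].T@cam(n)[3])
print(bot.get_obs())
E
```

```text
pics
{'fov_y': 44.171452577821945, 'cx': 317.39110820670953, 'cy': 193.78717478542447, 'rvec': array([ 2.15696283, -2.09158063,  0.21864404]), 'tvec': array([ -36.74441773,  547.91244965, 1741.8021516 ])} [ 202.46440457   -5.19522272 1815.05209693]
{'fov_y': 53.16882417004662, 'cx': 316.36780574751776, 'cy': 201.51928658102457, 'rvec': array([ 0.88085651, -2.53842385,  1.03586649]), 'tvec': array([ 382.38848212,  318.2079795 , 1260.11230081])} [-122.1519877   745.28510533 1124.71742397]
{'time': 0.1, 'joint_positions': array([-1.28298480e+00,  3.42678624e-01,  1.52487332e+00, -1.97246552e-05,
        1.27541030e+00, -1.45996916e-01]), 'dq': array([ 7.58660004e-04, -1.45190993e-03, -2.58850193e-03,  6.49303968e-04,
        3.05449046e-04,  4.75528865e-05]), 'tau': array([ 1.97742040e-03, -4.32001948e+01, -2.44694352e+01,  7.18823285e-02,
        5.26106742e-02, -2.09365214e-05]), 'tool_pos': array([ 220.59467421, -476.04266622,  237.11798908]), 'tcp_rot': array([-3.14023488e+00, -1.80585495e-04,  4.33814079e-01]), 'contact_force': array([ 0.70332273, -0.67376929, -0.68286971]), 'moment': array([-0.00238033, -0.04077497, -0.01853485]), 'finger_force': 0.0, 'grip_width': 91.7670307320108}
```

View pics/top0.png

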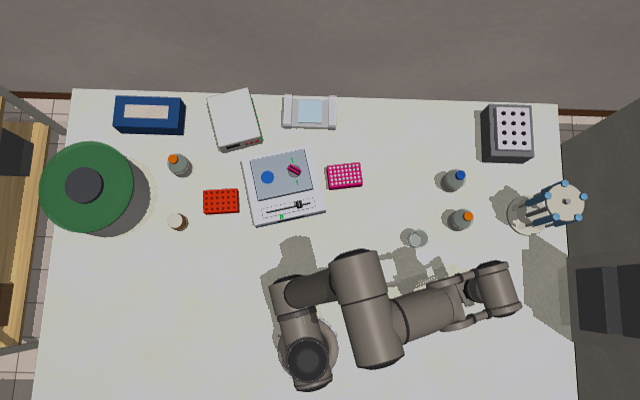

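View pics/side0.png

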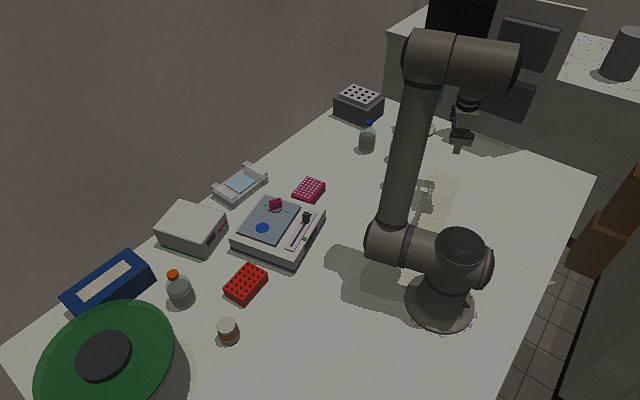

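The top view shows the chamber around (285,188), slider (298,205), marker (282,217), fastener (294,170) and pad (267,178). The side view shows it around (278,230). I'll enlarge both.

```bash
python3 - <<'E'
import cv2
a=cv2.imread('pics/top0.png')[140:235,235:335]; cv2.imwrite('pics/tc.png',cv2.resize(a,None,fx=6,fy=6,interpolation=cv2.INTER_CUBIC))
a=cv2.imread('pics/side0.png')[185:275,225:335]; a=cv2.convertScaleAbs(a,alpha=1.5);cv2.imwrite('pics/sc.png',cv2.resize(a,None,fx=6,fy=6,interpolation=cv2.INTER_CUBIC))
E
```

```text
(no output)
```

View pics/tc.png

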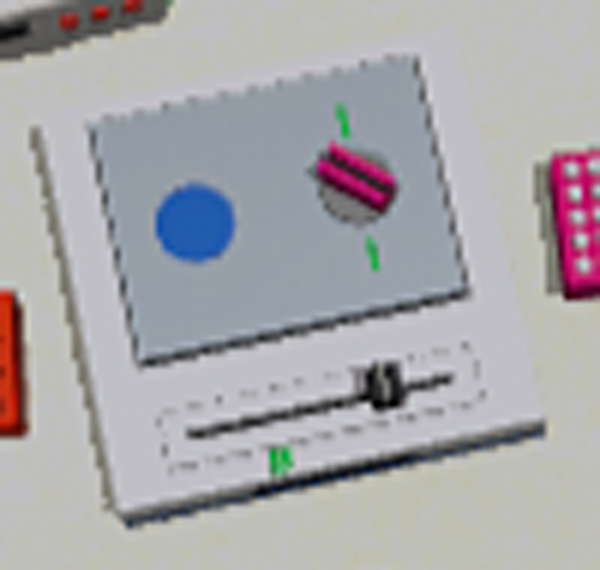

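View pics/sc.png

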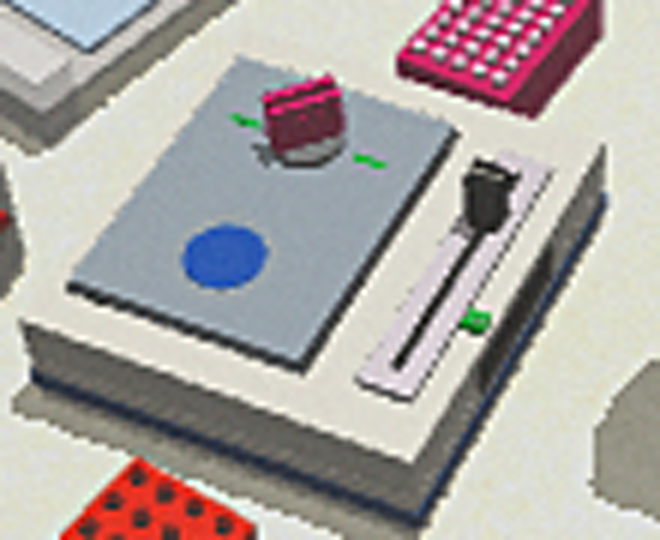

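The enlarged crops are clear. The fastener is about 0.8 or more off the dashes, the slider is at the −y end of its track, and the marker lies at (281,461) in the top crop and (476,319) in the side crop.

```bash
cat > m.py <<'E'
from h import *
T=lambda U,V:((U+.5)/6-.5+235,(V+.5)/6-.5+140)
S=lambda U,V:((U+.5)/6-.5+225,(V+.5)/6-.5+185)
top={'c--':(T(467,291),85),'c-+':(T(140,359),85),'c++':(T(90,123),85),'c+-':(T(415,57),85),'pad':(T(195,223),85),
 'mark':(T(281,460),79),'slid':(T(381,373),121),'fast1':(T(332,155),125.5),'fast2':(T(390,200),125.5),'d1':(T(344,120),85),'d2':(T(373,253),85),'tr1':(T(190,434),81),'tr2':(T(452,378),81)}
side={'c--':(S(457,131),85),'c-+':(S(303,362),85),'c++':(S(68,286),85),'c+-':(S(240,58),85),'pad':(S(225,256),85),
 'mark':(S(476,318),79),'slid':(S(491,170),121),'fast1':(S(266,101),125.5),'fast2':(S(337,83),125.5),'d1':(S(243,121),85),'d2':(S(370,161),85),'tr1':(S(400,367),81),'tr2':(S(480,235),81)}
if __name__=='__main__':
    for k in top: print(k,*[np.round(atz(n,*d[k][0],d[k][1])[:2],1) for n,d in(('top',top),('side',side))])
    # rigid fit on the cover in the mean
    M={'c--':(-40,-100),'c-+':(-40,100),'c++':(110,100),'c+-':(110,-100),'pad':(35,50)}
    for nm,ds in(('top',[('top',top)]),('side',[('side',side)]),('both',[('top',top),('side',side)])):
        A=np.array([M[k] for k in M for _ in ds],float);B=np.array([atz(n,*d[k][0],d[k][1])[:2] for k in M for n,d in ds])
        a=A-A.mean(0);b=B-B.mean(0);yaw=np.arctan2((a[:,0]*b[:,1]-a[:,1]*b[:,0]).sum(),(a*b).sum())
        R=np.array([[np.cos(yaw),-np.sin(yaw)],[np.sin(yaw),np.cos(yaw)]]);o=B.mean(0)-R@A.mean(0)
        print(nm,'yaw',yaw,'o',o,'res',np.abs(B-(A@R.T+o)).max())
        for k in('pad','mark','slid','fast1','fast2','d1','d2','tr1','tr2'):
            print('  ',k,np.round(R.T@(np.mean([atz(n,*d[k][0],d[k][1])[:2] for n,d in ds],0)-o),1))
E
python3 m.py
```

```text
c-- [562.8  -1.2] [556.5   4.2]
c-+ [515.3 191.6] [509.5 191.7]
c++ [658.9 229.3] [652.2 233.7]
c+- [706.8  34.9] [703.8  39. ]
pad [599.2 163.1] [597.5 162.4]
mark [458.3 105.8] [457.7 105.3]
slid [505.   47.2] [497.7  41.7]
fast1 [633.5  80.7] [634.4  83.3]
fast2 [607.5  45.6] [611.5  46.6]
d1 [665.9  76.4] [664.4  77.5]
d2 [584.3  55.8] [581.5  55.1]
tr1 [471.9 160.1] [467.3 159.1]
tr2 [510.5   6.1] [494.6  57.3]
top yaw 0.2445998721054411 o [577.08305941 105.3774433 ] res 1.2868675257630002
   pad [35.4 50.6]
   mark [-115.1   29.1]
   slid [-84. -39.]
   fast1 [ 48.8 -37.6]
   fast2 [ 15.  -65.3]
   d1 [ 79.1 -49.6]
   d2 [ -5.  -49.8]
   tr1 [-88.8  78.6]
   tr2 [-88.6 -80.2]
side yaw 0.2523709217879504 o [572.50972089 107.77512608] res 3.545065343758097
   pad [37.8 46.7]
   mark [-111.8   26.2]
   slid [-89.  -45.3]
   fast1 [ 53.8 -39.1]
   fast2 [ 22.5 -69. ]
   d1 [ 81.4 -52.2]
   d2 [ -4.5 -53.3]
   tr1 [-89.  76.]
   tr2 [-88.1 -29.4]
both yaw 0.24847380956148304 o [574.79594057 106.57651115] res 4.612192511324793
   pad [36.6 48.6]
   mark [-113.4   27.7]
   slid [-86.5 -42.2]
   fast1 [ 51.3 -38.4]
   fast2 [ 18.8 -67.2]
   d1 [ 80.3 -50.9]
   d2 [ -4.8 -51.5]
   tr1 [-88.9  77.3]
   tr2 [-88.4 -54.8]
```

Request:
step_arm:
  deltas:
    - [1,0,0,0,0.06]
    - [1,0,0,0,0.06]
    - [1,0.061,-0.067,0,0]
    - [1,0.061,-0.067,0,0]
    - [1,0.061,-0.067,0,0]
    - [1,0.061,-0.067,0,0]
    - [1,0.061,-0.067,0,0]
    - [1,0.061,-0.067,0,0]

```text
time: 0.9
tool_pos: [349.7, -235.2, 237.6]
tcp_rot: [-3.141, 0.0, 0.245]
contact_force: [0.5, -0.7, 0.5]
grip_width: 91.4
finger_force: 0.0
```

Request:
step_arm:
  deltas:
    - [1,0.061,-0.067,0,0]
    - [1,0.061,-0.067,0,0]
    - [1,0.061,-0.067,0,0]
    - [1,0.061,-0.067,0,0]
    - [1,0.061,-0.067,0,0]
    - [1,0.061,-0.067,0,0]
    - [1,0.061,-0.067,0,0]
    - [1,0,0,0,0]

```text
time: 1.7
tool_pos: [500.9, 46.7, 237.1]
tcp_rot: [-3.14, -0.001, 0.25]
contact_force: [0.6, -0.2, 0.1]
grip_width: 91.8
finger_force: 0.0
```

Request:
step_arm:
  deltas:
    - [1,-0.006,0,0.08,0]
    - [1,0,0,0.08,0]
    - [1,0,0,0,0]

```text
time: 2.0
tool_pos: [493.0, 41.5, 153.3]
tcp_rot: [-3.139, 0.01, 0.245]
contact_force: [-0.3, -0.2, -0.3]
grip_width: 91.9
finger_force: 0.0
```

```bash
python3 - <<'E'
from h import *
im,D=bot.capture('side'); cv2.imwrite('pics/s1.png',cv2.resize(cv2.convertScaleAbs(im[170:280,225:355,::-1],alpha=1.5),None,fx=5,fy=5,interpolation=cv2.INTER_CUBIC))
print(bot.get_obs()['tool_pos'])
E
```

```text
[494.94142796  41.34704323 156.13814659]
```

View pics/s1.png

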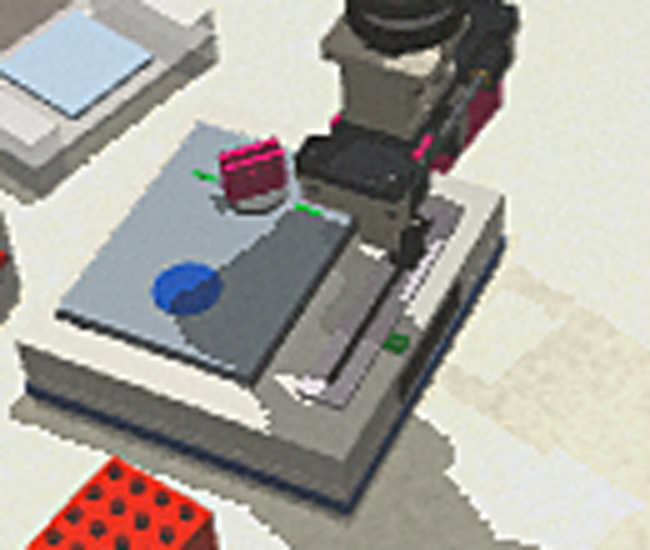

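The +y finger sits in line with the track at about (405,245), clear of the cover and marker. I'll go down and grip.

Request:
step_arm:
  deltas:
    - [1,0.006,-0.004,0.06,0]
    - [1,0,0,0.055,0]
    - [1,0,0,0,0]
    - [1,0,0,0,0]

```text
time: 2.45
tool_pos: [500.1, 43.9, 102.0]
tcp_rot: [3.141, -0.002, 0.245]
contact_force: [0.2, 0.0, -0.1]
grip_width: 91.6
finger_force: 0.0
```

Request:
step_arm:
  deltas:
    - [0,0,0,0,0]
    - [0,0,0,0,0]
    - [0,0,0,0,0]
    - [0,0,0,0,0]
    - [0,0,0,0,0]
    - [0,0,0,0,0]

```text
time: 3.05
tool_pos: [499.1, 44.3, 100.3]
tcp_rot: [3.141, -0.0, 0.245]
contact_force: [0.1, -0.4, 0.2]
grip_width: 48.4
finger_force: 0.0
```

Request:
step_arm:
  deltas:
    - [0,0,0,0,0]
    - [0,0,0,0,0]
    - [0,0,0,0,0]
    - [0,0,0,0,0]
    - [0,0,0,0,0]
    - [0,0,0,0,0]
    - [0,0,0,0,0]

```text
time: 3.75
tool_pos: [499.0, 44.4, 100.2]
tcp_rot: [-3.142, 0.0, 0.245]
contact_force: [0.2, 2.4, -0.3]
grip_width: 19.9
finger_force: 30.0
```

Request:
step_arm:
  deltas:
    - [0,0,-0.034,0,0]
    - [0,0,-0.034,0,0]
    - [0,0,-0.034,0,0]
    - [0,0,-0.034,0,0]
    - [0,0,0,0,0]
    - [0,0,0,0,0]
    - [0,0,0,0,0]

```text
time: 4.45
tool_pos: [482.4, 109.7, 100.1]
tcp_rot: [3.142, 0.001, 0.245]
contact_force: [-0.9, 0.6, 0.8]
grip_width: 19.8
finger_force: 30.0
```

```bash
python3 - <<'E'
from h import *
im,D=bot.capture('side'); im2,D=bot.capture('top')
a=cv2.convertScaleAbs(im[205:265,260:325,::-1],alpha=1.8)
b=im2[185:235,255:335,::-1]
cv2.imwrite('pics/s2.png',np.hstack([cv2.resize(x,(400,400*x.shape[0]//x.shape[1]),interpolation=cv2.INTER_CUBIC)[:250] if 0 else cv2.resize(x,(390,360),interpolation=cv2.INTER_CUBIC) for x in(a,b)]))
cv2.imwrite('pics/s2full.png',im[:,:,::-1]);cv2.imwrite('pics/t2full.png',im2[:,:,::-1])
o=bot.get_obs();print(o['tool_pos'],o['tcp_rot'],o['contact_force'])
for n,u in(('side',im),('top',im2)):
    h=cv2.cvtColor(u,cv2.COLOR_RGB2HSV);m=((h[...,0]>50)&(h[...,0]<75)&(h[...,1]>120)&(h[...,2]>40)).astype('uint8')
    c,l,st,ce=cv2.connectedComponentsWithStats(m)
    for s,q in zip(st,ce):
        if 250<q[0]<320 and 150<q[1]<250: print(n,s,q,atz(n,*q,79),atz(n,*q,85))
E
```

```text
[482.41273974 109.62063723 100.13665694] [3.14153751e+00 7.85310882e-04 2.44615148e-01] [-2.84897961  1.12414777  0.92255868]
side [264 204   4   2   4] [265.5  204.75] [667.68546096  72.71814962  79.        ] [663.15362035  76.57712877  85.        ]
side [302 237   5   3  11] [303.81818182 238.        ] [456.81528927 106.85131919  79.        ] [453.49335585 110.51445287  85.        ]
top [     0      0    640    400 255527] [319.95855233 199.51912322] [523.15586641 -29.46216498  79.        ] [522.04751904 -29.37829558  85.        ]
top [291 158   2   5   6] [291.66666667 159.83333333] [666.52582123  77.5433634   79.        ] [664.92197046  77.25740913  85.        ]
```

View pics/s2.png

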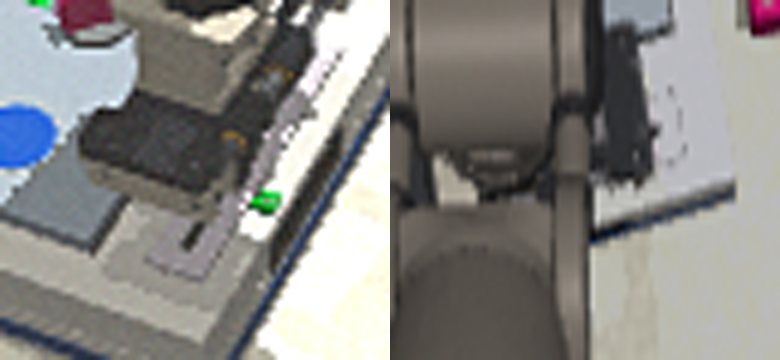

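The marker sits at about (264,203) in the left crop. The two views agree it is about 2 mm further on. I'll nudge the slider, release, back off and look.

Request:
step_arm:
  deltas:
    - [0,0,-0.004,0,0]
    - [0,0,0,0,0]
    - [0,0,0,0,0]
    - [0,0,0,0,0]

```text
time: 4.95
tool_pos: [481.8, 111.9, 100.1]
tcp_rot: [3.141, 0.001, 0.245]
contact_force: [-3.9, -2.8, 1.2]
grip_width: 19.9
finger_force: 30.0
```

Request:
step_arm:
  deltas:
    - [0.6,0,0,0,0]
    - [0.6,0,0,0,0]
    - [0.6,0,0,0,0]
    - [0.6,0,0,0,0]
    - [0.6,0,0,0,0]
    - [0.6,0,0,-0.08,0]
    - [0.6,0,0,-0.08,0]
    - [0.6,0,0,-0.08,0]

```text
time: 5.75
tool_pos: [481.8, 112.3, 221.5]
tcp_rot: [-3.142, 0.0, 0.245]
contact_force: [1.6, 0.1, -0.7]
grip_width: 55.0
finger_force: 0.0
```

Request:
step_arm:
  deltas:
    - [0.6,0,0.08,0,0]
    - [0.6,0,0.08,0,0]
    - [0.6,0,0.08,0,0]
    - [0.6,0,0.08,0,0]
    - [0.6,0,0.08,0,0]
    - [0.6,0,0.08,0,0]
    - [0.6,0,0.08,0,0]
    - [0.6,0,0,0,0]

```text
time: 6.55
tool_pos: [550.7, -164.0, 219.7]
tcp_rot: [3.14, -0.0, 0.241]
contact_force: [0.4, 0.5, -0.1]
grip_width: 54.9
finger_force: 0.0
```

```bash
python3 - <<'E'
from h import *
im,D=bot.capture('side'); im2,D=bot.capture('top')
cv2.imwrite('pics/s3full.png',im[:,:,::-1]);cv2.imwrite('pics/t3full.png',im2[:,:,::-1])
a=cv2.convertScaleAbs(im[215:255,270:320,::-1],alpha=1.5)
b=im2[150:225,245:325,::-1]
cv2.imwrite('pics/s3.png',np.hstack([cv2.resize(a,(400,320),interpolation=cv2.INTER_CUBIC),cv2.resize(b,(400,375),interpolation=cv2.INTER_CUBIC)[55:]]))
print(bot.get_obs()['tool_pos'])
E
```

```text
[ 549.84002669 -159.95049506  219.70648038]
```

View pics/s3.png

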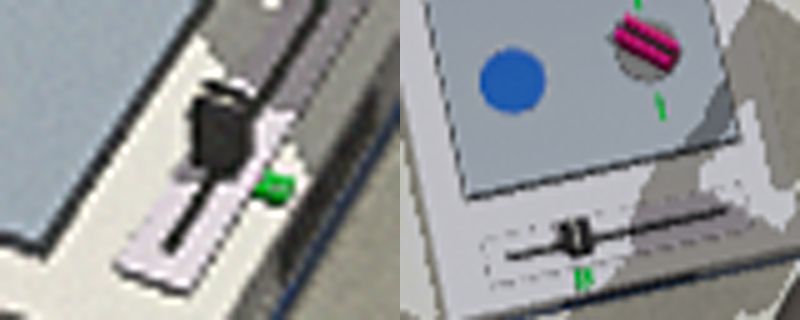

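The slider is free and stands about level with the marker, at (577,236) and (584,279) in the right half. I'll check this subpixel by comparing rendered expectations with the image.

```bash
python3 - <<'E'
from h import *
yaw=.2455;ex=np.array([np.cos(yaw),np.sin(yaw),0]);ey=np.array([-np.sin(yaw),np.cos(yaw),0])
for n,f in(('top','t'),('side','s')):
  for im_f in([f'pics/{n}0.png',f'pics/{f}3full.png']):
    im=cv2.imread(im_f).astype(float); g=np.clip(im[...,1]-np.maximum(im[...,0],im[...,2]),0,None)
    u0,v0=[int(round(q)) for q in proj(n,[458,105.5,79])]
    w=g[v0-5:v0+6,u0-5:u0+6];w=np.where(w>12,w,0);vv,uu=np.mgrid[v0-5:v0+6,u0-5:u0+6]
    c=(uu*w).sum()/w.sum(),(vv*w).sum()/w.sum(); print(im_f,'marker px',c,atz(n,*c,78.5))
s=np.array([481.7,112.2,121])
for z in(121,101,81): print([np.round(proj(n,[s[0],s[1],z]),1) for n in('top','side')])
for n,f in(('top','t'),('side','s')):
    im=cv2.imread(f'pics/{f}3full.png',0);u,v=[int(round(q)) for q in proj(n,s)];print(n,u,v);print(im[v-7:v+9,u-8:u+9])
E
```

```text
pics/top0.png marker px (np.float64(281.2708158116064), np.float64(216.16316232127838)) [458.70384795 106.32373945  78.5       ]
pics/t3full.png marker px (np.float64(281.2744107744108), np.float64(216.16835016835017)) [458.68563632 106.31016629  78.5       ]
pics/side0.png marker px (np.float64(303.90625), np.float64(237.84375)) [457.29344084 105.84001506  78.5       ]
pics/s3full.png marker px (np.float64(303.89500509683995), np.float64(237.83690112130478)) [457.34250301 105.840482    78.5       ]
[array([279.2, 207.8]), array([296.6, 227.3])]
[array([279.5, 208.7]), array([296.9, 231.3])]
[array([279.9, 209.6]), array([297.2, 235.1])]
top 279 208
[[191 190 191 191 191 190 191 191 191 191 191 190 191 191 191 191 190]
 [191 191 191 190 191 190 190 191 191 191 191 192 192 192 191 192 191]
 [190 190 190 191 191 192 193 193 194 197 197 196 189 156 172 191 191]
 [190 191 191 192 193 196 195 163 174 135 117 136 195 180 185 192 192]
 [193 192 190 191 165 143 108  89 130  55  32  78 201 194 193 193 194]
 [133 192 191 188 132 121  11  33  92  99  27  54 170 200 198 198 197]
 [172 192 192 19
[... 1144 characters left out ...]
150 150 156 153 112  41  17  17  23  69 162  42  27  55  94]
 [164 152 152 151 156  38  23  57  95 125  46  26  46  26  39  93  90]
 [158 152 151 152 114  16  26  31  33  34  57  46  25  45 116  82  79]
 [151 150 149 150  64  15  30  31  34  36  26  27  32  87 156 150 154]
 [147 149 150 154 112  18  30  33  26  31  31  29  66 158 146 146 145]
 [149 147 149 152 113  12  32  34  30  28  29  27  67 155 146 143 125]
 [149 148 151 154 113  16  29  32  36  30  28  25  67 153 143 146  60]
 [147 147 150 155 129  21  31  33  30  31  29  26  58 152 144 112 129]
 [147 148 153 153  83  19  28  29  30  31  29  27  80 154 151  90 156]
 [148 149 149 113  86  14  27  26  27  29  19  51 159 148  77 158 155]]
```

```bash
python3 - <<'E'
from h import *
yaw=.2455;ey=np.array([-np.sin(yaw),np.cos(yaw),0]);ex=np.array([np.cos(yaw),np.sin(yaw),0])
for n,s,m in(('top',(279.65,207),(281.2,216.17)),('side',(297.4,227.2),(303.9,237.84))):
    a=atz(n,*s,121);b=atz(n,*m,79);print(n,a,b,'dy',(a-b)@ey,'dx',(a-b)@ex)
im=cv2.imread('pics/t3full.png').astype(int);print(im[211:222,276:288,1]-np.maximum(im[211:222,276:288,0],im[211:222,276:288,2]));print(im[211:222,276:288,2])
im=cv2.imread('pics/s3full.png');print('side');print(cv2.cvtColor(im,6)[222:232,290:306])
print(cv2.cvtColor(im,6)[232:244,298:312])
E
```

```text
top [484.4426942  110.62912388 121.        ] [458.59761999 106.5419003   79.        ] dy -2.316750101030749 dx 26.063497969699586
side [480.00073606 110.08795525 121.        ] [457.04361471 106.14606261  79.        ] dy -1.7558314291818076 dx 23.226816271156057
[[ -4  -5  -4   0  -1   1  -1  -4  -7  -5  -5  -6]
 [ -6  -6  -6  -4  -4  -5  -7  -6  -6  -6  -6  -5]
 [ -6  -6  -6  -7  -9  -9 -10  -6  -6  -4  -6  -6]
 [ -7  -6  -5  -5  17  12  42  13  -8  -6  -7  -6]
 [ -4  -6  -8  -5 107  53 107  38 -10  -7  -6  -7]
 [ -5  -6  -8  -5 121  59 116  48 -11  -8  -6  -1]
 [ -6  -6  -8  -7  81  79  75  64 -11  -7  -2  -2]
 [ -6  -5  -7  -8  53  62  39   4  -7  -2  -2  -1]
 [ -6  -6  -7  -8   8  14  10  -6  -3  -2  -1  -2]
 [ -3  -4  -3  -4  -2  -4  -4  -1  -6 -10 -10 -24]
 [ -1  -1  -1  -2 -22  -9 -17 -15  -5  -4  -3  -1]]
[[130 113  55   5  26  23  19 103 199 194 193 192]
 [185 183 171  84  92 137 176 180 197 194 190 173]
 [193 195 196 179 183 193 199 164 161 139 169 186]
 [193 191 174 154 113 134 115 153 183 175 184 190]
 [142 192 186 177   5  98  14 128 198 193 193 191]
 [174 192 194 194   0
[... 970 characters left out ...]
9  25  67 154 143 146  61  86  89  94  95  97  87]
 [ 32  29  27  58 152 145 112 130 157  88  93  97  96  61]
 [ 32  30  27  80 154 151  90 157 153  81  90  95  76  49]
 [ 29  20  52 159 148  78 159 156 154 154  86  87  58  30]
 [ 16  36 121 155 125  89 140 163 156 154  84  64  38  29]
 [ 65  81 157 154  86  81  70  85  96 166 136  55  26  36]
 [154 151 151 109  73  90  86  99  72 167  91  25  27  32]
 [145 150 148  41  36  41  62  69  96 115  39  27  26  33]
 [145 142  68 163 157  62  24  63 143  68  27  23  27  41]
 [144 117 127 155 156 159 166 162  78  44  27  28  42  56]
 [146  56 157 151 149 152 156 133  65  26  35  31  55  39]
 [ 85 127 152 152 150 155 155  87  34  30  28  36  50  32]]
```

Both views agree the slider is about 2 mm short of the marker (dy −2.3 and −1.8). I'll go back, regrip and nudge it.

Request:
step_arm:
  deltas:
    - [0.6,0,-0.08,0,0]
    - [0.6,0,-0.08,0,0]
    - [0.6,0,-0.08,0,0]
    - [0.6,0,-0.08,0,0]
    - [0.6,0,-0.08,0,0]
    - [0.6,0,-0.08,0,0]
    - [0.6,0,-0.08,0,0]
    - [0.6,0,0,0,0]

```text
time: 7.45
tool_pos: [479.7, 117.2, 220.5]
tcp_rot: [-3.14, 0.0, 0.252]
contact_force: [-0.4, -0.6, 0.4]
grip_width: 54.9
finger_force: 0.0
```

Request:
step_arm:
  deltas:
    - [0.6,0,0,0,0]
    - [0.6,0,0,0.08,0]
    - [0.6,0,0,0.08,0]
    - [0.6,0,0,0.08,0]
    - [0.6,0,0,0,0]
    - [0.6,0,0,0,0]

```text
time: 8.05
tool_pos: [482.4, 111.6, 100.7]
tcp_rot: [3.142, 0.001, 0.244]
contact_force: [0.7, 0.5, 0.7]
grip_width: 54.6
finger_force: 0.0
```

Request:
step_arm:
  deltas:
    - [0,0,0,0,0]
    - [0,0,0,0,0]
    - [0,0,0,0,0]
    - [0,0,0,0,0]
    - [0,0,0,0,0]
    - [0,0,0,0,0]
    - [0,0,0,0,0]

```text
time: 8.75
tool_pos: [482.3, 112.2, 100.7]
tcp_rot: [3.141, -0.001, 0.245]
contact_force: [-1.7, -0.4, 5.9]
grip_width: 19.9
finger_force: 30.0
```

Request:
step_arm:
  deltas:
    - [0,0,-0.0044,0,0]
    - [0,0,0,0,0]
    - [0,0,0,0,0]
    - [0,0,0,0,0]

```text
time: 9.15
tool_pos: [481.7, 114.3, 100.6]
tcp_rot: [3.141, -0.001, 0.245]
contact_force: [-0.6, -0.3, 6.0]
grip_width: 19.9
finger_force: 30.0
```

Request:
step_arm:
  deltas:
    - [0.6,0,0,0,0]
    - [0.6,0,0,0,0]
    - [0.6,0,0,0,0]
    - [0.6,0,0,0,0]
    - [0.6,0,0,0,0]
    - [0.6,0,0,-0.08,0]
    - [0.6,0,0,-0.08,0]
    - [0.6,0,0,-0.08,0]

```text
time: 9.95
tool_pos: [481.2, 114.3, 221.4]
tcp_rot: [-3.141, 0.001, 0.245]
contact_force: [1.0, -0.0, -0.5]
grip_width: 55.1
finger_force: 0.0
```

Request:
step_arm:
  deltas:
    - [0.6,0,0.08,0,0]
    - [0.6,0,0.08,0,0]
    - [0.6,0,0.08,0,0]
    - [0.6,0,0.08,0,0]
    - [0.6,0,0.08,0,0]
    - [0.6,0,0.08,0,0]
    - [0.6,0,0.08,0,0]
    - [0.6,0,0,0,0]

```text
time: 10.75
tool_pos: [550.1, -161.8, 219.6]
tcp_rot: [3.14, 0.0, 0.241]
contact_force: [0.4, 0.4, -0.4]
grip_width: 54.8
finger_force: 0.0
```

```bash
python3 - <<'E'
from h import *
im,D=bot.capture('side'); im2,D=bot.capture('top')
cv2.imwrite('pics/s4full.png',im[:,:,::-1]);cv2.imwrite('pics/t4full.png',im2[:,:,::-1])
a=cv2.convertScaleAbs(im[215:250,275:320,::-1],alpha=1.4)
b=im2[195:225,265:300,::-1]
cv2.imwrite('pics/s4.png',np.hstack([cv2.resize(a,(400,311),interpolation=cv2.INTER_NEAREST),cv2.resize(b,(363,311),interpolation=cv2.INTER_NEAREST)]))
o=bot.get_obs();print(o['tool_pos'],o['tcp_rot'])
print(cv2.cvtColor(im2,7)[202:212,272:288]);print(cv2.cvtColor(im,7)[222:232,290:306])
E
```

```text
[ 549.24237748 -157.83837022  219.65872335] [-3.14071272e+00  7.65221034e-04  2.43388412e-01]
[[191 191 192 191 192 191 192 193 192 192 191 190 192 193 191 192]
 [192 191 191 193 193 193 195 196 197 196 194 188 156 175 192 192]
 [191 191 193 195 197 197 161 134 137 134 186 192 179 185 192 192]
 [192 192 190 138 135 111 100 107  57  78 199 195 194 193 193 194]
 [193 193 191 118  75  24  56 115  27  49 146 199 197 197 198 197]
 [192 192 192 123  64  27  50 120  33  46 117 201 142 139 120 109]
 [193 194 193 125  90  31  53 121  36  43  64 112  57  55  32  54]
 [198 200 196  89  76  27  55 123  73  41  32  94  98 137 174 175]
 [121 111 107  37  34  19  34  72  67  20  32 114 183 188 196 197]
 [ 32  53  93  94  83  54   8  10  27   0  40 143 198 194 193 193]]
[[ 39  39 127 157 154 152 153  86  93  93  83  89  88  90  89  24]
 [ 31  90 160 151 152 153 151  79  89  93  90  85  91  88  30  30]
 [ 65 164 156 151 154 159 163 158  86  95  87  89  88  69  21  43]
 [125 156 151 153 150  77 123 128 140 156  82  87  91  32  32  76]
 [160 151 152 153 105   7  14  22  61 128 159  85  42  24  50  93]
 [154 150 153 158  83 120  96  46  16  16  49 125  21  38  91  88]
 [150 150 150  70  21  28  32  68 130  98  24  29  42 121  83  83]
 [150 150 154  32  26  32  32  32  34  27  22  30  88 154 151 151]
 [149 152 154  32  27  34  30  31  37  29  22  69 155 151 145 146]
 [150 152 155  72  22  34  33  30  35  29  36  87 154 144 145 124]]
```

View pics/s4.png

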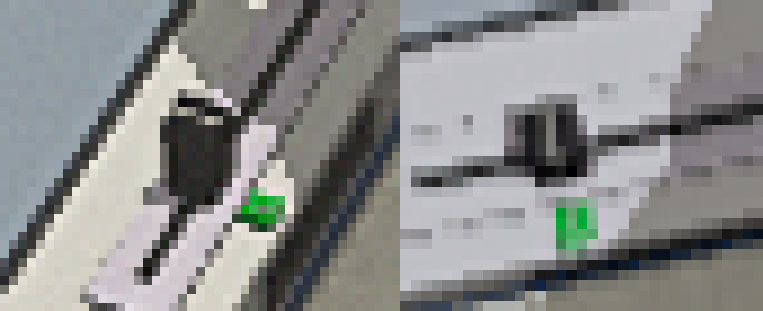

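The white lines now sit at about (279.05,207.4) top and (297.0,227.4) side, with the marker unmoved. I'll check dy once more.

```bash
python3 - <<'E'
from h import *
yaw=.2455;ey=np.array([-np.sin(yaw),np.cos(yaw),0]);ex=np.array([np.cos(yaw),np.sin(yaw),0])
for n,s,m in(('top',(279.05,207.5),(281.1,216.17)),('side',(297.0,227.4),(303.9,237.65))):
    a=atz(n,*s,121);b=atz(n,*m,79);print(n,a,b,'dy',(a-b)@ey,'dx',(a-b)@ex)
# magenta bar: mask PCA per view at mid height
for n,f,c0 in(('top','t',(294,170)),('side','s',(275,203))):
    im=cv2.imread(f'pics/{f}4full.png');h=cv2.cvtColor(im,40)
    m=(h[...,0]>145)&(h[...,0]<175)&(h[...,1]>120);v,u=np.nonzero(m);k=(abs(u-c0[0])<11)&(abs(v-c0[1])<11);u,v=u[k],v[k]
    P=np.array([atz(n,a,b,118)[:2] for a,b in zip(u,v)]);w,V=np.linalg.eigh(np.cov(P.T));print(n,len(u),P.mean(0),np.arctan2(V[1,1],V[0,1]),np.sqrt(w))
E
```

```text
top [482.6140984 112.6361543 121.       ] [458.58643149 106.89681623  79.        ] dy -0.27246758746931976 dx 24.702116104158197
side [480.4786936  111.57377782 121.        ] [457.57374584 105.51003533  79.        ] dy 0.31507706330847673 dx 23.6919043349608
top 72 [622.16451407  66.03612449] 1.104270890629177 [ 7.1758303  12.93765559]
side 90 [615.46828726  72.4188197 ] 2.129318526641331 [12.39683673 15.8188993 ]
```

Slider is level to within 0.3 mm. Next is the fastener: its axis is near (622,68) in the tool's frame and the slot is at about 1.04 rad in the world.

Request:
step_arm:
  deltas:
    - [0.6,0.05,-0.0804,0,0]
    - [0.6,0.05,-0.0804,0,0]
    - [0.6,0.05,-0.0804,0,0]
    - [0.6,0.05,-0.0804,0,0]
    - [0.6,0.05,-0.0804,0,0]

```text
time: 11.35
tool_pos: [621.5, 71.6, 220.5]
tcp_rot: [-3.141, 0.0, 0.247]
contact_force: [0.0, 0.3, 0.1]
grip_width: 55.2
finger_force: 0.0
```

Request:
step_arm:
  deltas:
    - [0.6,0,0,0,-0.085]
    - [0.6,0,0,0,-0.085]
    - [0.6,0,0,0,-0.085]
    - [0.6,0,0,0,-0.085]
    - [0.6,0,0,0,-0.085]
    - [0.6,0,0,0,-0.085]
    - [0.6,0,0,0.08,0]
    - [0.6,0,0,0,0]

```text
time: 12.15
tool_pos: [618.5, 69.5, 175.8]
tcp_rot: [-3.133, 0.005, 1.048]
contact_force: [-0.8, 0.2, -0.1]
grip_width: 55.3
finger_force: 0.0
```

```bash
python3 - <<'E'
from h import *
im,D=bot.capture('side')
cv2.imwrite('pics/s5.png',cv2.resize(cv2.convertScaleAbs(im[150:240,235:335,::-1],alpha=1.5),(600,540),interpolation=cv2.INTER_CUBIC))
o=bot.get_obs();print(o['tool_pos'],o['tcp_rot'])
E
```

```text
[619.75229801  69.37904762 178.27056581] [-3.13613808e+00  2.90739827e-03  1.04755864e+00]
```

View pics/s5.png

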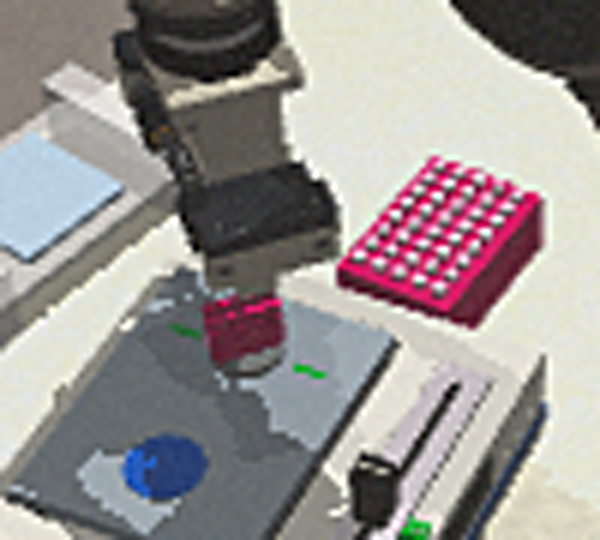

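The jaws straddle the bar, which shows at (245,325), and they look parallel to it. I'll go down and grip.

Request:
step_arm:
  deltas:
    - [0.6,0,0,0.07,0]
    - [0.6,0,0,0.05,0]
    - [0.6,0,0,0.028,0]
    - [0.6,0,0,0,0]
    - [0.6,0,0,0,0]

```text
time: 12.7
tool_pos: [622.8, 68.3, 107.7]
tcp_rot: [3.14, -0.001, 1.047]
contact_force: [-0.3, 0.1, 0.0]
grip_width: 54.8
finger_force: 0.0
```

Request:
step_arm:
  deltas:
    - [0,0,0,0,0]
    - [0,0,0,0,0]
    - [0,0,0,0,0]
    - [0,0,0,0,0]
    - [0,0,0,0,0]
    - [0,0,0,0,0]
    - [0,0,0,0,0]

```text
time: 13.4
tool_pos: [622.7, 67.6, 106.5]
tcp_rot: [3.14, -0.0, 1.046]
contact_force: [2.8, -2.1, 0.2]
grip_width: 17.8
finger_force: 30.0
```

Request:
step_arm:
  deltas:
    - [0,0,0,0,0.085]
    - [0,0,0,0,0.085]
    - [0,0,0,0,0.085]
    - [0,0,0,0,0.085]
    - [0,0,0,0,0.085]
    - [0,0,0,0,0.084]
    - [0,0,0,0,0]
    - [0,0,0,0,0]

```text
time: 14.2
tool_pos: [622.6, 67.7, 106.5]
tcp_rot: [3.141, -0.001, 0.25]
contact_force: [3.4, -2.7, 0.6]
grip_width: 17.7
finger_force: 30.0
```

Request:
step_arm:
  deltas:
    - [0,0,0,0,0]
    - [0,0,0,0,0]

```text
time: 14.4
tool_pos: [622.5, 67.8, 106.5]
tcp_rot: [3.141, -0.001, 0.249]
contact_force: [4.9, -3.4, -0.4]
grip_width: 18.1
finger_force: 30.0
```

Request:
step_arm:
  deltas:
    - [0.6,0,0,0,0]
    - [0.6,0,0,0,0]
    - [0.6,0,0,0,0]
    - [0.6,0,0,0,0]
    - [0.6,0,0,0,0]
    - [0.6,0,0,-0.08,0]
    - [0.6,0,0,-0.08,0]
    - [0.6,0,0,-0.08,0]

```text
time: 15.2
tool_pos: [621.6, 68.2, 227.5]
tcp_rot: [-3.141, 0.001, 0.247]
contact_force: [0.7, -0.1, -0.1]
grip_width: 55.1
finger_force: 0.0
```

Request:
step_arm:
  deltas:
    - [0.6,-0.04,0.08,0,0]
    - [0.6,-0.04,0.08,0,0]
    - [0.6,-0.04,0.08,0,0]
    - [0.6,-0.04,0.08,0,0]
    - [0.6,-0.04,0.08,0,0]
    - [0,0,0,0,0]
    - [0,0,0,0,0]

```text
time: 15.9
tool_pos: [573.6, -151.0, 226.1]
tcp_rot: [-3.141, 0.0, 0.245]
contact_force: [0.2, 0.5, 0.7]
grip_width: 43.7
finger_force: 0.0
```

```bash
python3 - <<'E'
from h import *
im,D=bot.capture('side'); im2,D=bot.capture('top')
cv2.imwrite('pics/s6full.png',im[:,:,::-1]);cv2.imwrite('pics/t6full.png',im2[:,:,::-1])
a=cv2.convertScaleAbs(im[190:240,250:310,::-1],alpha=1.5)
b=im2[150:190,260:310,::-1]
cv2.imwrite('pics/s6.png',np.hstack([cv2.resize(a,(390,320),interpolation=cv2.INTER_CUBIC),cv2.resize(b,(400,320),interpolation=cv2.INTER_CUBIC)]))
o=bot.get_obs();print(o['tool_pos'],o['tcp_rot'])
E
```

```text
[ 574.0468914  -149.26061032  226.20801594] [-3.14109200e+00 -7.27900486e-05  2.47684876e-01]
```

View pics/s6.png

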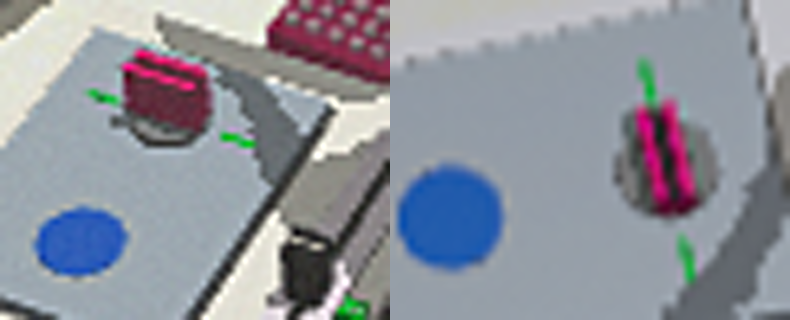

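The slot lines up with the dashes in both views (slopes of about 0.20 and 0.22 in the top view) and the cover is still up. I'll shut the fingers and move over the pad.

Request:
step_arm:
  deltas:
    - [0,0.0286,-0.0857,0,0]
    - [0,0.0286,-0.0857,0,0]
    - [0,0.0286,-0.0857,0,0]
    - [0,0.0286,-0.0857,0,0]
    - [0,0.0286,-0.0857,0,0]
    - [0,0.0286,-0.0857,0,0]
    - [0,0.0286,-0.0857,0,0]
    - [0,0,0,0,0]

```text
time: 16.8
tool_pos: [596.5, 172.5, 226.0]
tcp_rot: [-3.14, -0.0, 0.255]
contact_force: [0.3, -0.1, 0.6]
grip_width: 0.6
finger_force: 0.0
```

Request:
step_arm:
  deltas:
    - [0,0,0,0,0]
    - [0,0,0,0.08,0]
    - [0,0,0,0.08,0]
    - [0,0,0,0.06,0]
    - [0,0,0,0,0]
    - [0,0,0,0,0]
    - [0,0,0,0,0]

```text
time: 17.5
tool_pos: [599.0, 164.8, 118.6]
tcp_rot: [3.141, -0.004, 0.246]
contact_force: [-0.0, -0.5, 0.9]
grip_width: 0.7
finger_force: 0.0
```

Request:
step_arm:
  deltas:
    - [0,0,0,0.03,0]
    - [0,0,0,0.01,0]
    - [0,0,0,0.006,0]
    - [0,0,0,0.006,0]
    - [0,0,0,0,0]
    - [0,0,0,0,0]
    - [0,0,0,0,0]

```text
time: 18.2
tool_pos: [598.1, 164.9, 92.2]
tcp_rot: [3.141, -0.002, 0.247]
contact_force: [-2.5, -0.7, 6.5]
grip_width: 0.2
finger_force: 3.5
```

Contact has been made and the cover is moving down, which means the key clears the slot.

Request:
step_arm:
  deltas:
    - [0,0,0,0.006,0]
    - [0,0,0,0.006,0]
    - [0,0,0,0.003,0]
    - [0,0,0,0,0]
    - [0,0,0,0,0]
    - [0,0,0,0,0]
    - [0,0,0,0,0]

```text
time: 18.9
tool_pos: [598.2, 165.0, 86.2]
tcp_rot: [3.141, -0.003, 0.247]
contact_force: [-6.9, -1.7, 15.7]
grip_width: 0.3
finger_force: 7.9
```

Request:
step_arm:
  deltas:
    - [0,0,0,0.002,0]
    - [0,0,0,0.002,0]
    - [0,0,0,0,0]
    - [0,0,0,0,0]
    - [0,0,0,0,0]

```text
time: 19.4
tool_pos: [598.2, 165.0, 86.1]
tcp_rot: [3.141, -0.004, 0.247]
contact_force: [-11.7, -2.9, 27.7]
grip_width: 0.4
finger_force: 13.7
```

```bash
python3 - <<'E'
from h import *
bot.capture('side'); o=bot.get_obs(); print(o['tool_pos'],o['contact_force']); print(bot.close_job())
E
```

```text
[598.24537202 164.97766107  86.0332279 ] [-10.5827918   -3.51547893  26.82816304]
the job is handed in; nothing more can be done
None
```

The job is handed in: the slider is within about 0.3 mm of the marker, the fastener slot lines up with the green dashes and has been let go, and the closed fingers are still holding the cover on its stop at about 27 N. I took no picture of the slider or fastener after pressing the cover.

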